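Tighten the tile press in cross order

TASK

The wooden tile press on the stall table is gluing a painted clay tile to its backing, and its red wing nut is already tight. So that the plate seats evenly and the tile does not crack, tighten the other three wing nuts in cross order: first the one diagonally across from the red nut, then the remaining two in either order. Turn each one clockwise, a little under a quarter turn, until its bar is parallel with the red nut's bar, and let go.

Things in the scene. Friction and masses are not known exactly. Their poses are not given: they have to be found in the camera images.
- nut_red: Red wing nut, already tight, immovable. Its bar (own x axis) shows the tight direction. Origin: axis, on top of the press plate, 42 mm above the table. The four nuts stand on the corners of a 140 mm square with sides parallel and square to this bar, any colour on any corner. Each, in mm: bar 60 long, 12 thick, top 36 above origin, on a round washer 30 wide, 5 high; 9 mm stud sticks up 8 mm more.
- nut_blue: Blue wing nut, loose, shaped like the red one; origin on its axis at the plate, x axis along its bar. Bar starts 67 to 86 degrees counterclockwise (from above) of the red bar's line; turns clockwise on the spot (no sinking), about 0.12 N m of friction, stays where left, hard stop 3 degrees past parallel. Grip across the 12 mm from above, pads about 26 mm above the origin.
- nut_yellow: Yellow wing nut, loose, shaped like the red one; origin on its axis at the plate, x axis along its bar. Bar starts 67 to 86 degrees counterclockwise (from above) of the red bar's line; turns clockwise on the spot (no sinking), about 0.12 N m of friction, stays where left, hard stop 3 degrees past parallel. Grip across the 12 mm from above, pads about 26 mm above the origin.
- nut_green: Green wing nut, loose, shaped like the red one; origin on its axis at the plate, x axis along its bar. Bar starts 67 to 86 degrees counterclockwise (from above) of the red bar's line; turns clockwise on the spot (no sinking), about 0.12 N m of friction, stays where left, hard stop 3 degrees past parallel. Grip across the 12 mm from above, pads about 26 mm above the origin.

How it is judged:
On the way:
1. the nut diagonally across from the red one is tight (within 10 degrees of parallel with the red bar) while the other two are still loose (over 45 degrees off) (((horizontal distance between nut_blue and nut_red above 0.17 m and angle between the x axis of nut_blue and the x axis of nut_red, either way round below 0.175 rad and angle between the x axis of each of nut_yellow, nut_green and the x axis of nut_red, either way round above 0.785 rad) or (horizontal distance between nut_yellow and nut_red above 0.17 m and angle between the x axis of nut_yellow and the x axis of nut_red, either way round below 0.175 rad and angle between the x axis of each of nut_blue, nut_green and the x axis of nut_red, either way round above 0.785 rad) or (horizontal distance between nut_green and nut_red above 0.17 m and angle between the x axis of nut_green and the x axis of nut_red, either way round below 0.175 rad and angle between the x axis of each of nut_blue, nut_yellow and the x axis of nut_red, either way round above 0.785 rad))), for 0.2 s.
At the end, for the whole second after the job is handed in: The blue, yellow and green nuts all stand with their bars within 10 degrees of parallel with the red nut's bar, at rest and released (angle between the x axis of each of nut_blue, nut_yellow, nut_green and the x axis of nut_red, either way round below 0.175 rad and angular speed of each of nut_blue, nut_yellow, nut_green below 0.1 rad/s); the robot touches nothing.
It also fails if it takes over 51 s, if anything falls off the work surface, if the arm or the gripper's body presses on something with over 40 N, if the wrist force passes 120 N, or if a joint passes its speed limit or range.

ROBOT

A 7-joint arm with a two-finger parallel gripper is mounted at the origin on the work surface. World frame = base frame: x ahead of the robot, y to its left, z up, the work surface at z = 0. Lengths are in m, angles in rad, forces in N, time in s.
With the tool pointing down it reaches from about 0.4 to 0.85 m from the base axis. Payload 10.4 kg.
Tool frame: the origin (TCP) lies midway between the tips of the shut fingers; the grasp point (between the pads) lies 19 mm behind it; x points along the fingers, z is the direction in which the jaws open and shut, and the axes are right-handed (so a half turn about x gives the same grasp; the last joint's range is limited). The gripper opens to 87 mm and grips with 3 to 60 N. Pads are 19 mm wide; open, the fingers measure 117 mm over their backs; the gripper's body (75 mm by 190 mm) begins 51 mm behind the grasp point.
Start: joints at [1.277, 0.332, -0.065, 1.46, 0.022, 1.35, -0.088], TCP at [0.167, -0.602, 0.223] pointing down, gripper open.
Joint ranges: [-2.6, 2.6], [-0.5, 2.12], [-1.47, 1.34], [0.16, 2.42], [-1.27, 4.41], [0.06, 2.06], [-2.6, 2.6]. Speed limits (rad/s): [2.22, 2.22, 2.79, 2.79, 3.14, 3.14, 3.14].

INTERFACE

Orientations are given as a unit quaternion [x, y, z, w].
In Python, from bench import read_state, camera, camera_params, close_job gives the robot as it stands.
- The arm moves only by the tool arm_command, never from a script. Its argument "targets" is a list of rows, each a list of 7 numbers: the closure in counts, from 0 (fully open) to 255 (shut), then the shift along the tool's x, y, z in mm, then the turn, a rotation vector about the tool's x, y, z in rad. A call has 1 to 10 rows; each row is the pose to reach, as a shift and turn from the pose commanded when the call began, along the tool's axes at that moment; what a row does not reach only later rows make up. A row lasts 1/10 s, in which the tool goes at most 50 mm and 8.59 degrees, less where a joint would pass 70% of its speed; a pose out of reach is approached as far as the arm can. A call with a gripper value outside its range is refused whole. The fingers move at their own pace and stop on an object; "newtons" is the grip in N (left out, the last holds). Time passes only in rows, so rows that repeat a pose let the fingers close. It gives the time, the measured TCP pose, the force and the opening at its end, in the units of the state.
- read_state(): the state, without advancing time (a new reading comes with each control period).
- camera(name): name is "scene" or "top" or "wrist"; returns the picture (480x640x3 uint8, red, green, blue); there is no depth.
- camera_params(name): a dict with "intrinsics" (3x3 intrinsics, pixels), "xyz" and "orientation" of the camera in the world; the wrist camera has in their place "mount" (4x4, takes a point from camera to tool coordinates, whose origin is the TCP and whose axes are the tool frame's). Camera axes: x right, y down, z forward; pixel columns grow to the right and rows downward; lengths in m; the calibration is good to about 2 mm. A picture is of the moment at which its call begins: read the wrist's pose just before it. camera_params takes no time and is no camera call.
- close_job(): hands the job in, once; it reports no verdict.
The state is a dict: "time": time; "joint_positions": joint angles; "joint_vel": joint speeds; "joint_torque": joint torques, N m; "ee_pos": TCP position; "eef_rot": TCP orientation; "ft_force": force on the tool from outside, world axes, zero at the start; "torque": the same for the moment, N m; "width": finger opening in m.
Only numpy, scipy, OpenCV 4.12 (cv2) and the standard library are available. Lean on these libraries where they do the work, as an engineer would, in place of code of your own. Each camera call takes 0.05 s, during which the arm holds its last target.

## Working session

There is one attempt and no reset: what is moved stays moved. The work goes in short steps, Python scripts to look and compute and a tool call to move; the robot and the scene stay as the last step left them, time stands still between calls to the robot, and variables do not carry over. Pictures are saved under pics/ and viewed, and the job is handed in when it is done.

Besides the shell and the picture viewer there is one more tool, called after "Request:" by a JSON object that holds its "method" and its "body", one argument or row to a line. arm_command: Moves the arm, as the interface text tells. Its arguments: {"type":"object","properties":{"targets":{"type":"array"},"newtons":{"type":"number"}},"required":["targets"]}

```bash
ls; mkdir -p pics; python3 - <<'E'
from bench import *
import cv2
s=read_state();print({k:s[k] for k in("time","joint_positions","ee_pos","eef_rot","width","ft_force")})
for n in("top","scene"):
    p=camera_params(n);print(n,p)
    cv2.imwrite(f"pics/{n}0.png",camera(n)[:,:,::-1])
print(camera_params("wrist"))
E
```

```text
pics
{'time': 0.0, 'joint_positions': array([ 1.27738934,  0.33289886, -0.06469954,  1.46094623,  0.02157595,
        1.34990052, -0.08848134]), 'ee_pos': array([ 0.1670898 , -0.60184334,  0.22173473]), 'eef_rot': array([ 0.42821825,  0.56334546, -0.42761919,  0.56250587]), 'width': 0.08717856169230674, 'ft_force': array([ 0.53168861, -0.42344091,  0.01886815])}
top {'intrinsics': array([[452.13114301,   0.        , 315.81945222],
       [  0.        , 452.13114301, 242.48684144],
       [  0.        ,   0.        ,   1.        ]]), 'xyz': array([0.54134055, 0.04118731, 0.7361506 ]), 'orientation': array([ 0.70925653, -0.70468182,  0.00879008, -0.01736226])}
scene {'intrinsics': array([[525.45342109,   0.        , 326.33290509],
       [  0.        , 525.45342109, 223.65250893],
       [  0.        ,   0.        ,   1.        ]]), 'xyz': array([ 0.91726837, -0.11346364,  0.647955  ]), 'orientation': array([ 0.80788502,  0.51922799, -0.15036449, -0.23476501])}
{'intrinsics': array([[354.36516901,   0.        , 318.97777153],
       [  0.        , 354.36516901, 240.24953887],
       [  0.        ,   0.        ,   1.        ]]), 'mount': array([[ 1.63404790e-04, -2.86831263e-01,  9.57981106e-01,
        -1.62506326e-01],
       [ 1.38018385e-03, -9.57980142e-01, -2.86831210e-01,
         7.81012353e-02],
       [ 9.99999034e-01,  1.36905965e-03,  2.39341334e-04,
         4.47801477e-05],
       [ 0.00000000e+00,  0.00000000e+00,  0.00000000e+00,
         1.00000000e+00]])}
```

View pics/top0.png

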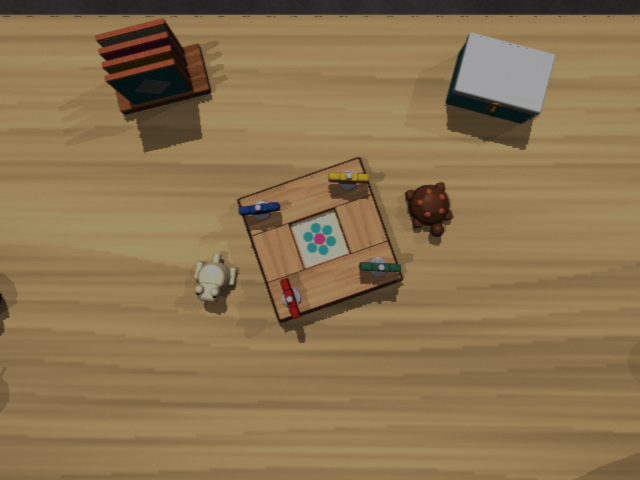

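View pics/scene0.png

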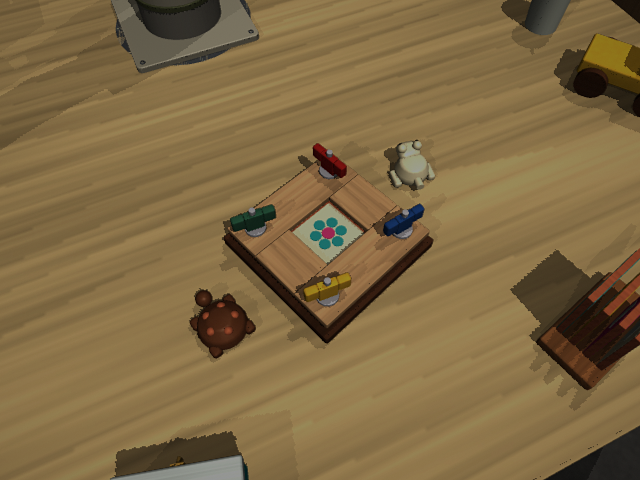

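Top view: red nut at about (290,298), yellow diagonally across at (349,178), blue at (260,208), green at (381,267). I'll enlarge a crop.

```bash
python3 - <<'E'
import cv2
im=cv2.imread("pics/top0.png")[150:330,225:415]
cv2.imwrite("pics/top0c.png",cv2.resize(im[:,:],None,fx=3.2,fy=3.2,interpolation=cv2.INTER_CUBIC))
E
```

```text
(no output)
```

View pics/top0c.png

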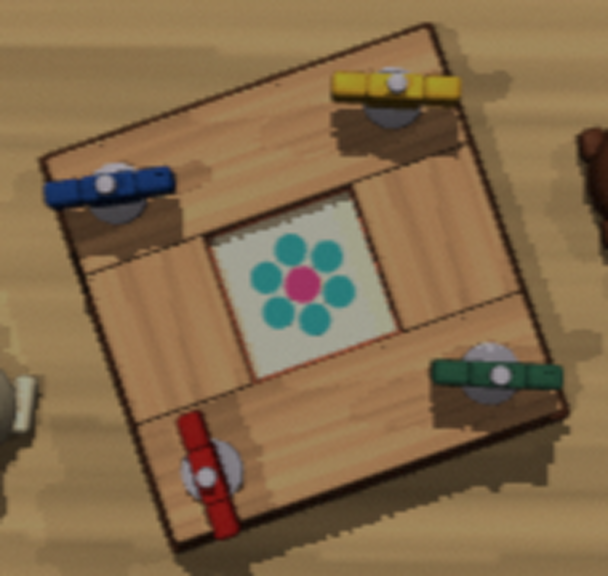

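```bash
cat > h.py <<'E'
import numpy as np,cv2
from scipy.spatial.transform import Rotation as R
from bench import *
def ray(cam,px,z):
    p=camera_params(cam);Rm=R.from_quat(p["orientation"]).as_matrix();o=np.array(p["xyz"])
    d=Rm@np.linalg.inv(p["intrinsics"])@np.array([px[0],px[1],1.]);return o+d*(z-o[2])/d[2]
def fit():
    "fit square to 4 studs"
E
python3 - <<'E'
from h import *
c=lambda p:(p[0]/3.2+225-.35,p[1]/3.2+150-.35)
E=dict(red=((190,415),(228,533)),blue=((45,193),(174,180)),yellow=((332,85),(460,88)),green=((432,373),(561,376)))
S=dict(red=(206,477),blue=(105,184),yellow=(397,82),green=(501,376))
P={}
for k in S:
    a,b=[ray("top",c(p),.076) for p in E[k]]; s=ray("top",c(S[k]),.086);P[k]=s
    d=b-a; print(k,"stud",s.round(4),"barmid",((a+b)/2).round(4),"len",np.linalg.norm(d).round(4),"ang",np.degrees(np.arctan2(d[1],d[0])).round(1))
for x,y in(("red","yellow"),("blue","green"),("red","blue"),("red","green"),("yellow","blue"),("yellow","green")):
    d=P[y]-P[x];print(x,y,np.linalg.norm(d).round(4),np.degrees(np.arctan2(d[1],d[0])).round(1))
s=read_state();print(R.from_quat(s["eef_rot"]).as_matrix().round(3))
E
```

```text
red stud [0.4845 0.087  0.086 ] barmid [0.485  0.0864 0.076 ] len 0.0562 ang -161.6
blue stud [0.616  0.1339 0.086 ] barmid [0.616  0.1332 0.076 ] len 0.0595 ang -83.9
yellow stud [0.6629 0.0022 0.086 ] barmid [0.6627 0.0021 0.076 ] len 0.0587 ang -91.1
green stud [ 0.5306 -0.0448  0.086 ] barmid [ 0.5311 -0.0441  0.076 ] len 0.0586 ang -90.9
red yellow 0.1975 -25.4
blue green 0.198 -115.5
red blue 0.1396 19.6
red green 0.1397 -70.7
yellow blue 0.1397 109.6
yellow green 0.1405 -160.4
[[-0.     0.964  0.267]
 [ 0.001  0.267 -0.964]
 [-1.    -0.    -0.001]]
```

Squares check out: the sides measure 140 mm and the diagonals 198 mm. The red bar is at 19.5°. Yellow sits diagonally across, 69.4° off; green is 69.6° off and blue 76.6° off. I'll go above yellow first.

Request:
{"method": "arm_command", "body": {
  "targets": [
    [0, 0, 639, -450, -1.28, 0, 0],
    [0, 0, 639, -450, -1.28, 0, 0],
    [0, 0, 639, -450, -1.28, 0, 0],
    [0, 0, 639, -450, -1.28, 0, 0],
    [0, 0, 639, -450, -1.28, 0, 0],
    [0, 0, 639, -450, -1.28, 0, 0],
    [0, 0, 639, -450, -1.28, 0, 0],
    [0, 0, 639, -450, -1.28, 0, 0],
    [0, 0, 639, -450, -1.28, 0, 0],
    [0, 0, 639, -450, -1.28, 0, 0]
  ],
  "newtons": 40
}}

```text
time: 1.1
ee_pos: [0.4848, -0.2138, 0.2225]
eef_rot: [0.006, 0.707, -0.006, 0.707]
ft_force: [1.4, -0.2, -0.0]
width: 0.0872
```

```bash
cat >> h.py <<'E'
N=dict(red=(.4845,.087),blue=(.616,.1339),yellow=(.6629,.0022),green=(.5306,-.0448))
def rel(x,y,z,zang):
    s=read_state();Rm=R.from_quat(s["eef_rot"]).as_matrix();p=s["ee_pos"]
    a=np.radians(zang);zt=np.array([np.cos(a),np.sin(a),0]);xt=np.array([0,0,-1.]);T=np.column_stack([xt,np.cross(zt,xt),zt])
    za=np.degrees(np.arctan2(Rm[1,2],Rm[0,2]))
    print("t",round(s["time"],2),"pos",p.round(4),"zang",za.round(1),"w",round(s["width"],4),"F",s["ft_force"].round(1),"q7",s["joint_positions"][6].round(2))
    print("shift mm",(1000*Rm.T@(np.array([x,y,z])-p)).round(1),"rv",R.from_matrix(Rm.T@T).as_rotvec().round(3))
E
python3 -c "
from h import *
rel(*N['yellow'],.15,-1.1)"
```

```text
t 1.1 pos [ 0.4848 -0.2138  0.2225] zang -1.0 w 0.0872 F [ 1.4 -0.2 -0. ] q7 0.24
shift mm [ 72.4 219.1 174.3] rv [ 0.002 -0.     0.   ]
```

Request:
{"method": "arm_command", "body": {
  "targets": [
    [0, 0, 216, 178, 0, 0, 0],
    [0, 0, 216, 178, 0, 0, 0],
    [0, 40, 216, 178, 0, 0, 0],
    [0, 72, 216, 178, 0, 0, 0],
    [0, 72, 216, 178, 0, 0, 0],
    [0, 72, 216, 178, 0, 0, 0],
    [0, 72, 216, 178, 0, 0, 0],
    [0, 72, 216, 178, 0, 0, 0],
    [0, 72, 216, 178, 0, 0, 0],
    [0, 72, 216, 178, 0, 0, 0]
  ]
}}

```text
time: 2.1
ee_pos: [0.6664, -0.0048, 0.1515]
eef_rot: [0.007, 0.707, -0.008, 0.708]
ft_force: [-0.6, 0.6, 0.0]
width: 0.0869
```

```bash
python3 -c "
from h import *
rel(*N['yellow'],.052,-1.1)
cv2.imwrite('pics/w1.png',camera('wrist')[:,:,::-1])"
```

```text
t 2.1 pos [ 0.6664 -0.0048  0.1515] zang -1.3 w 0.0869 F [-0.6  0.6  0. ] q7 -0.28
shift mm [99.5  7.1 -3.8] rv [-0.003  0.001  0.001]
```

View pics/w1.png

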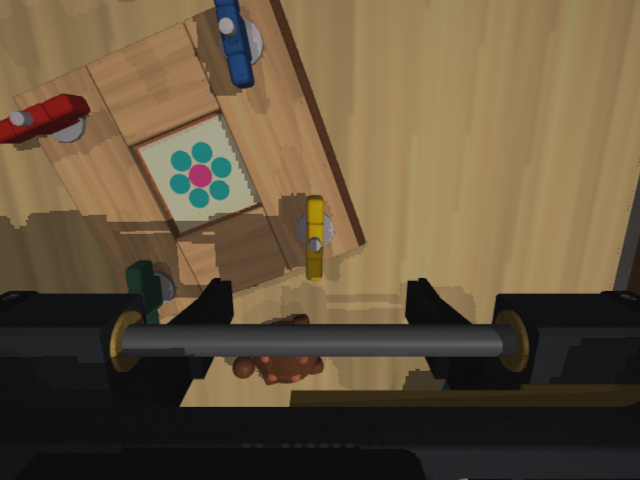

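Wrist view: the yellow nut's stud is at about (314,245), its bar runs from (316,197) to (314,279), and it lies between the fingers. I'll check this against the top-camera position.

```bash
cat >> h.py <<'E'
def wray(px,z):
    s=read_state();p=camera_params("wrist");M=p["mount"];Rm=R.from_quat(s["eef_rot"]).as_matrix()
    d=Rm@M[:3,:3]@np.linalg.inv(p["intrinsics"])@np.array([px[0],px[1],1.]);o=s["ee_pos"]+Rm@M[:3,3]
    return o+d*(z-o[2])/d[2]
E
python3 -c "
from h import *
for p in((314,243),): print(wray(p,.086).round(4))
a,b=wray((316,197),.078),wray((315,279),.078);print(a.round(4),b.round(4))
print('blue',wray((226,26),.086).round(4))
rel(*N['yellow'],.052,-1.1)"
```

```text
[0.6627 0.0038 0.086 ]
[0.6647 0.0335 0.078 ] [ 0.6626 -0.0258  0.078 ]
blue [0.6159 0.1338 0.086 ]
t 2.15 pos [ 0.6664 -0.0047  0.1515] zang -1.3 w 0.0866 F [ 0.3 -1.   0.6] q7 -0.28
shift mm [99.5  6.9 -3.8] rv [-0.003  0.001  0.001]
```

Request:
{"method": "arm_command", "body": {
  "targets": [
    [0, 30, 7, -4, 0, 0, 0],
    [0, 60, 7, -4, 0, 0, 0],
    [0, 80, 7, -4, 0, 0, 0],
    [0, 90, 7, -4, 0, 0, 0],
    [0, 98, 7, -4, 0, 0, 0],
    [0, 98, 7, -4, 0, 0, 0],
    [0, 98, 7, -4, 0, 0, 0]
  ]
}}

```text
time: 2.85
ee_pos: [0.6632, 0.0039, 0.0537]
eef_rot: [0.007, 0.707, -0.007, 0.708]
ft_force: [-0.2, 1.3, 0.3]
width: 0.0873
```

```bash
python3 -c "
from h import *
rel(*N['yellow'],.052,-1.1)"
```

```text
t 2.85 pos [0.6632 0.0039 0.0537] zang -1.2 w 0.0873 F [-0.2  1.3  0.3] q7 -0.33
shift mm [ 1.7 -1.7 -0.2] rv [-0.001  0.002  0.   ]
```

Request:
{"method": "arm_command", "body": {
  "targets": [
    [150, 1, -1, 0, 0, 0, 0],
    [255, 1, -1, 0, 0, 0, 0],
    [255, 1, -1, 0, 0, 0, 0],
    [255, 1, -1, 0, 0, 0, 0],
    [255, 1, -1, 0, 0, 0, 0],
    [255, 1, -1, 0, 0, 0, 0],
    [255, 1, -1, 0, 0, 0, 0],
    [255, 1, -1, 0, 0, 0, 0]
  ],
  "newtons": 40
}}

```text
time: 3.65
ee_pos: [0.6625, 0.003, 0.0515]
eef_rot: [0.007, 0.707, -0.007, 0.707]
ft_force: [-0.1, -0.4, -0.7]
width: 0.031
```

```bash
python3 -c "
from h import *
rel(*N['yellow'],.052,-70.5)"
```

```text
t 3.65 pos [0.6625 0.003  0.0515] zang -1.1 w 0.031 F [-0.1 -0.4 -0.7] q7 -0.33
shift mm [-0.5 -0.8  0.4] rv [1.21 0.   0.  ]
```

Request:
{"method": "arm_command", "body": {
  "targets": [
    [255, 0, 0, 0, 0, 0, 0],
    [255, 0, 0, 0, 0, 0, 0],
    [255, 0, 0, 0, 0, 0, 0],
    [255, 0, 0, 0, 0, 0, 0],
    [255, 0, 0, 0, 0, 0, 0]
  ]
}}

```text
time: 4.15
ee_pos: [0.6634, 0.003, 0.0516]
eef_rot: [0.007, 0.706, -0.007, 0.708]
ft_force: [5.5, 0.2, -3.3]
width: 0.0118
```

Gripped at 11.8 mm, so I'll turn clockwise.

Request:
{"method": "arm_command", "body": {
  "targets": [
    [255, 0, 0, 0, 0.14, 0, 0],
    [255, 0, 0, 0, 0.28, 0, 0],
    [255, 0, 0, 0, 0.42, 0, 0],
    [255, 0, 0, 0, 0.56, 0, 0],
    [255, 0, 0, 0, 0.7, 0, 0],
    [255, 0, 0, 0, 0.84, 0, 0],
    [255, 0, 0, 0, 0.98, 0, 0],
    [255, 0, 0, 0, 1.1, 0, 0],
    [255, 0, 0, 0, 1.2, 0, 0],
    [255, 0, 0, 0, 1.21, 0, 0]
  ]
}}

```text
time: 5.15
ee_pos: [0.664, 0.0025, 0.0516]
eef_rot: [0.41, 0.576, -0.409, 0.578]
ft_force: [7.9, -0.7, -5.5]
width: 0.0116
```

```bash
python3 -c "
from h import *
rel(*N['yellow'],.052,-70.5);print(read_state()['torque'])
cv2.imwrite('pics/t1.png',cv2.resize(camera('top')[100:340,180:500,::-1],None,fx=2.5,fy=2.5))"
```

```text
t 5.15 pos [0.664  0.0025 0.0516] zang -70.7 w 0.0116 F [ 7.9 -0.7 -5.5] q7 -1.45
shift mm [-0.4 -1.1 -0. ] rv [-0.003  0.001 -0.003]
[-0.15520584 -1.81556266  0.02807275]
```

View pics/t1.png

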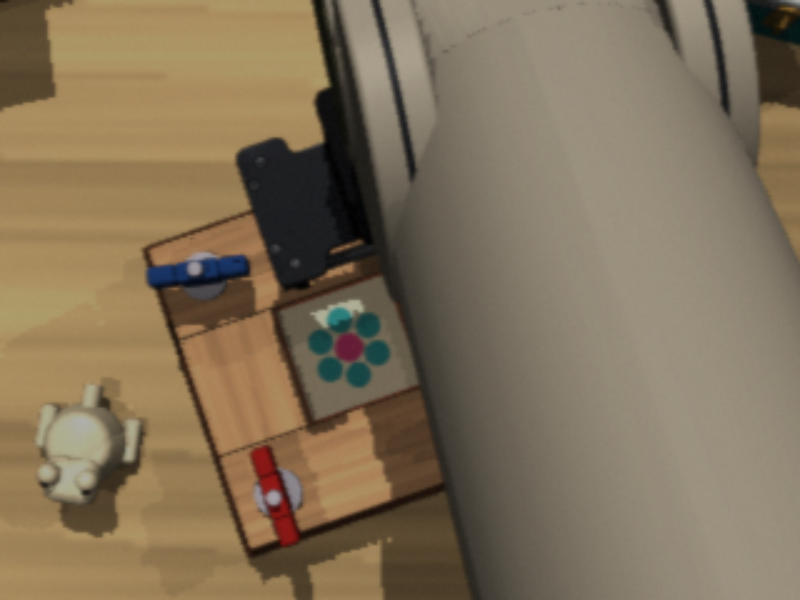

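Turned to a tool angle of -70.7°. The top view shows blue at (195,268) in the crop, unmoved; the arm hides yellow and green. I'll release, rise and look.

Request:
{"method": "arm_command", "body": {
  "targets": [
    [100, 0, 0, 0, 0, 0, 0],
    [100, 0, 0, 0, 0, 0, 0],
    [100, 0, 0, 0, 0, 0, 0],
    [100, 0, 0, 0, 0, 0, 0],
    [100, 0, 0, 0, 0, 0, 0],
    [100, -30, 0, 0, 0, 0, 0],
    [100, -60, 0, 0, 0, 0, 0],
    [100, -100, 0, 0, 0, 0, 0],
    [100, -100, 0, 0, 0, 0, 0],
    [100, -100, 0, 0, 0, 0, 0]
  ]
}}

```text
time: 6.2
ee_pos: [0.663, 0.0031, 0.1526]
eef_rot: [0.408, 0.577, -0.408, 0.578]
ft_force: [0.3, -0.0, -0.5]
width: 0.0528
```

```bash
python3 -c "
from h import *
rel(*N['green'],.15,-0.9)
cv2.imwrite('pics/w2.png',camera('wrist')[:,:,::-1])"
```

```text
t 6.2 pos [0.663  0.0031 0.1526] zang -70.5 w 0.0528 F [ 0.3 -0.  -0.5] q7 -1.42
shift mm [   2.3 -140.8    0.8] rv [-1.214e+00  2.000e-03 -1.000e-03]
```

View pics/w2.png

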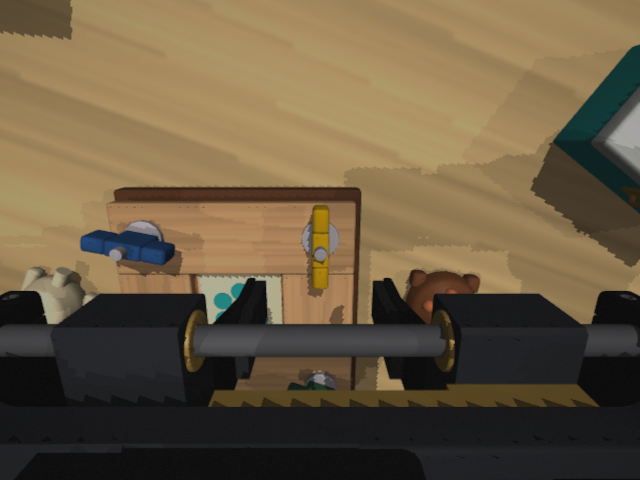

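Yellow bar runs (320,207)–(320,288), parallel to the plate's side edge, so it is tight. Green is partly visible at (310,385), still crosswise, so milestone 1 should be met. Next, green.

Request:
{"method": "arm_command", "body": {
  "targets": [
    [100, 0, -141, 1, -1.21, 0, 0],
    [100, 0, -141, 1, -1.21, 0, 0],
    [100, 0, -141, 1, -1.21, 0, 0],
    [100, 0, -141, 1, -1.21, 0, 0],
    [100, 0, -141, 1, -1.21, 0, 0],
    [100, 0, -141, 1, -1.21, 0, 0],
    [100, 0, -141, 1, -1.21, 0, 0],
    [100, 0, -141, 1, -1.21, 0, 0],
    [100, 0, -141, 1, -1.21, 0, 0],
    [100, 0, -141, 1, -1.21, 0, 0]
  ]
}}

```text
time: 7.25
ee_pos: [0.5294, -0.0451, 0.1506]
eef_rot: [0.009, 0.708, -0.008, 0.707]
ft_force: [0.2, -0.1, 0.5]
width: 0.053
```

```bash
python3 -c "
from h import *
rel(*N['green'],.052,-0.9)
cv2.imwrite('pics/w3.png',camera('wrist')[:,:,::-1])"
```

```text
t 7.25 pos [ 0.5294 -0.0451  0.1506] zang -1.4 w 0.053 F [ 0.2 -0.1  0.5] q7 -0.12
shift mm [98.6  0.3  1.3] rv [-0.008 -0.002 -0.   ]
```

View pics/w3.png

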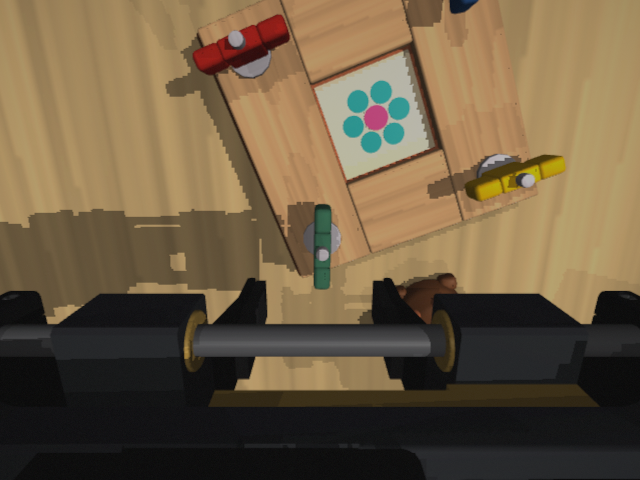

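Green bar runs (322,205)–(322,288), centred between the fingers with its stud at (322,255). Yellow at (518,178) looks parallel to red at (241,46). I'll descend.

Request:
{"method": "arm_command", "body": {
  "targets": [
    [100, 40, 0, 1, 0, 0, 0],
    [100, 70, 0, 1, 0, 0, 0],
    [100, 90, 0, 1, 0, 0, 0],
    [100, 98, 0, 1, 0, 0, 0],
    [255, 98, 0, 1, 0, 0, 0],
    [255, 98, 0, 1, 0, 0, 0],
    [255, 98, 0, 1, 0, 0, 0],
    [255, 98, 0, 1, 0, 0, 0],
    [255, 98, 0, 1, 0, 0, 0],
    [255, 98, 0, 1, 0, 0, 0]
  ],
  "newtons": 40
}}

```text
time: 8.3
ee_pos: [0.5311, -0.0452, 0.0539]
eef_rot: [0.007, 0.707, -0.007, 0.707]
ft_force: [-0.4, -0.3, -0.2]
width: 0.0133
```

Request:
{"method": "arm_command", "body": {
  "targets": [
    [255, 0, 0, 0, 0, 0, 0],
    [255, 0, 0, 0, 0, 0, 0],
    [255, 0, 0, 0, 0, 0, 0]
  ]
}}

```text
time: 8.6
ee_pos: [0.5314, -0.0452, 0.0539]
eef_rot: [0.007, 0.707, -0.007, 0.707]
ft_force: [1.4, -0.2, 1.6]
width: 0.0117
```

```bash
python3 -c "
from h import *
rel(*N['green'],.052,-70.5)"
```

```text
t 8.6 pos [ 0.5314 -0.0452  0.0539] zang -1.2 w 0.0117 F [ 1.4 -0.2  1.6] q7 -0.18
shift mm [ 1.9  0.4 -0.8] rv [ 1.21e+00  1.00e-03 -0.00e+00]
```

Request:
{"method": "arm_command", "body": {
  "targets": [
    [255, 0, 0, 0, 0.14, 0, 0],
    [255, 0, 0, 0, 0.28, 0, 0],
    [255, 0, 0, 0, 0.42, 0, 0],
    [255, 0, 0, 0, 0.56, 0, 0],
    [255, 0, 0, 0, 0.7, 0, 0],
    [255, 0, 0, 0, 0.84, 0, 0],
    [255, 0, 0, 0, 0.98, 0, 0],
    [255, 0, 0, 0, 1.1, 0, 0],
    [255, 0, 0, 0, 1.2, 0, 0],
    [255, 0, 0, 0, 1.21, 0, 0]
  ]
}}

```text
time: 9.6
ee_pos: [0.5308, -0.0448, 0.0538]
eef_rot: [0.408, 0.577, -0.409, 0.577]
ft_force: [-1.8, 0.4, 4.1]
width: 0.0119
```

```bash
python3 -c "
from h import *
rel(*N['green'],.052,-70.5)"
```

```text
t 9.6 pos [ 0.5308 -0.0448  0.0538] zang -70.6 w 0.0119 F [-1.8  0.4  4.1] q7 -1.33
shift mm [ 1.8 -0.2 -0.1] rv [-0.001 -0.     0.   ]
```

Request:
{"method": "arm_command", "body": {
  "targets": [
    [100, 0, 0, 0, 0, 0, 0],
    [100, 0, 0, 0, 0, 0, 0],
    [100, 0, 0, 0, 0, 0, 0],
    [100, 0, 0, 0, 0, 0, 0],
    [100, 0, 0, 0, 0, 0, 0],
    [100, -30, 0, 0, 0, 0, 0],
    [100, -60, 0, 0, 0, 0, 0],
    [100, -98, 0, 0, 0, 0, 0],
    [100, -98, 0, 0, 0, 0, 0],
    [100, -98, 0, 0, 0, 0, 0]
  ]
}}

```text
time: 10.6
ee_pos: [0.5314, -0.0452, 0.1522]
eef_rot: [0.408, 0.577, -0.408, 0.578]
ft_force: [0.2, -0.3, 0.3]
width: 0.0528
```

```bash
python3 -c "
from h import *
rel(*N['blue'],.15,6.1)
cv2.imwrite('pics/w4.png',camera('wrist')[:,:,::-1])"
```

```text
t 10.6 pos [ 0.5314 -0.0452  0.1522] zang -70.5 w 0.0528 F [ 0.2 -0.3  0.3] q7 -1.29
shift mm [   2.2  139.6 -140.5] rv [-1.336e+00  2.000e-03 -1.000e-03]
```

View pics/w4.png

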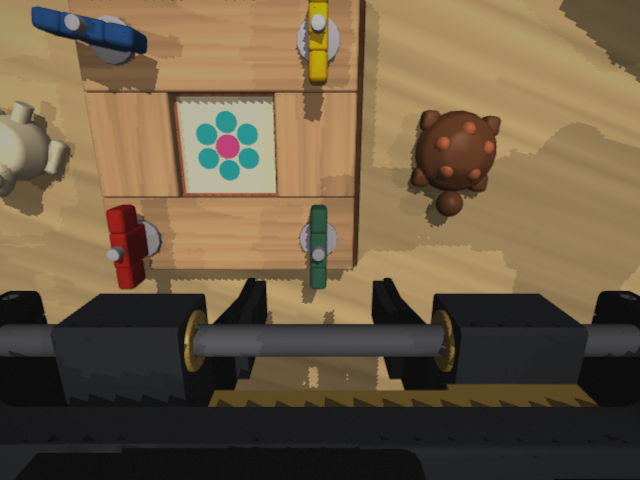

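Green (318,207)–(318,287) and yellow (318,0)–(318,82) are both upright and parallel to the plate edge. Blue at (88,30) is still crosswise. Now blue.

Request:
{"method": "arm_command", "body": {
  "targets": [
    [100, 0, 140, -140, -1.335, 0, 0],
    [100, 0, 140, -140, -1.335, 0, 0],
    [100, 0, 140, -140, -1.335, 0, 0],
    [100, 0, 140, -140, -1.335, 0, 0],
    [100, 0, 140, -140, -1.335, 0, 0],
    [100, 0, 140, -140, -1.335, 0, 0],
    [100, 0, 140, -140, -1.335, 0, 0],
    [100, 0, 140, -140, -1.335, 0, 0],
    [100, 0, 140, -140, -1.335, 0, 0],
    [100, 0, 140, -140, -1.335, 0, 0]
  ]
}}

```text
time: 11.65
ee_pos: [0.6153, 0.1334, 0.1497]
eef_rot: [-0.038, 0.707, 0.038, 0.705]
ft_force: [0.4, 0.3, -0.2]
width: 0.0529
```

```bash
python3 -c "
from h import *
rel(*N['blue'],.053,6.1)
cv2.imwrite('pics/w5.png',camera('wrist')[:,:,::-1])"
```

```text
t 11.65 pos [0.6153 0.1334 0.1497] zang 6.2 w 0.0529 F [ 0.4  0.3 -0.2] q7 -0.36
shift mm [96.7  0.4  1. ] rv [ 0.001 -0.003 -0.   ]
```

View pics/w5.png

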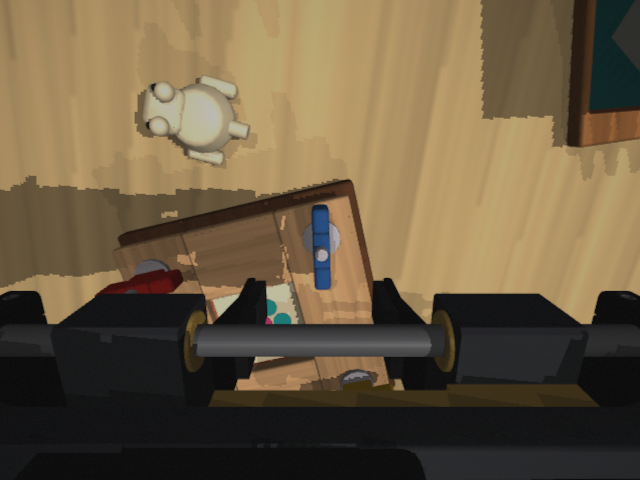

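Blue bar runs (320,207)–(322,288), centred, with its stud at (321,256). I'll descend, grip and turn (76.6° = 1.337 rad).

Request:
{"method": "arm_command", "body": {
  "targets": [
    [100, 40, 0, 1, 0, 0, 0],
    [100, 70, 0, 1, 0, 0, 0],
    [100, 90, 0, 1, 0, 0, 0],
    [100, 97, 0, 1, 0, 0, 0],
    [255, 97, 0, 1, 0, 0, 0],
    [255, 97, 0, 1, 0, 0, 0],
    [255, 97, 0, 1, 0, 0, 0],
    [255, 97, 0, 1, 0, 0, 0],
    [255, 97, 0, 1, 0, 0, 0],
    [255, 97, 0, 1, 0, 0, 0]
  ],
  "newtons": 40
}}

```text
time: 12.7
ee_pos: [0.6171, 0.1337, 0.0549]
eef_rot: [-0.037, 0.706, 0.037, 0.706]
ft_force: [-12.0, -1.5, 5.1]
width: 0.0129
```

Request:
{"method": "arm_command", "body": {
  "targets": [
    [255, 0, 0, 0, 0, 0, 0],
    [255, 0, 0, 0, 0, 0, 0],
    [255, 0, 0, 0, 0, 0, 0]
  ]
}}

```text
time: 13.0
ee_pos: [0.6167, 0.1337, 0.0548]
eef_rot: [-0.037, 0.706, 0.037, 0.706]
ft_force: [-4.0, -1.9, 5.6]
width: 0.0116
```

```bash
python3 -c "
from h import *
rel(*N['blue'],.052,-70.5)"
```

```text
t 13.0 pos [0.6167 0.1337 0.0548] zang 6.0 w 0.0116 F [-4.  -1.9  5.6] q7 -0.41
shift mm [ 2.8  0.3 -0.7] rv [ 1.336e+00 -0.000e+00  1.000e-03]
```

Request:
{"method": "arm_command", "body": {
  "targets": [
    [255, 0, 0, 0, 0.145, 0, 0],
    [255, 0, 0, 0, 0.29, 0, 0],
    [255, 0, 0, 0, 0.435, 0, 0],
    [255, 0, 0, 0, 0.58, 0, 0],
    [255, 0, 0, 0, 0.725, 0, 0],
    [255, 0, 0, 0, 0.87, 0, 0],
    [255, 0, 0, 0, 1.015, 0, 0],
    [255, 0, 0, 0, 1.16, 0, 0],
    [255, 0, 0, 0, 1.29, 0, 0],
    [255, 0, 0, 0, 1.335, 0, 0]
  ]
}}

```text
time: 14.0
ee_pos: [0.6161, 0.134, 0.0549]
eef_rot: [0.409, 0.577, -0.41, 0.576]
ft_force: [-7.1, -1.4, 7.3]
width: 0.0116
```

```bash
python3 -c "
from h import *
rel(*N['blue'],.052,-70.5)"
```

```text
t 14.0 pos [0.6161 0.134  0.0549] zang -70.7 w 0.0116 F [-7.1 -1.4  7.3] q7 -1.65
shift mm [ 2.9 -0.2  0.1] rv [-0.004 -0.     0.002]
```

Release, rise, and move away so the top camera can see everything.

Request:
{"method": "arm_command", "body": {
  "targets": [
    [100, 0, 0, 0, 0, 0, 0],
    [100, 0, 0, 0, 0, 0, 0],
    [100, 0, 0, 0, 0, 0, 0],
    [100, 0, 0, 0, 0, 0, 0],
    [100, 0, 0, 0, 0, 0, 0],
    [100, -30, 0, 0, 0, 0, 0],
    [100, -60, 0, 0, 0, 0, 0],
    [100, -110, 0, 0, 0, 0, 0],
    [100, -160, 0, 0, 0, 0, 0],
    [100, -160, 0, 0, 0, 0, 0]
  ]
}}

```text
time: 15.0
ee_pos: [0.6202, 0.1349, 0.2226]
eef_rot: [0.411, 0.575, -0.405, 0.58]
ft_force: [0.4, -0.1, 0.1]
width: 0.0527
```

Request:
{"method": "arm_command", "body": {
  "targets": [
    [100, 0, -150, 350, 0, 0, 0],
    [100, 0, -150, 350, 0, 0, 0],
    [100, 0, -150, 350, 0, 0, 0],
    [100, 0, -150, 350, 0, 0, 0],
    [100, 0, -150, 350, 0, 0, 0],
    [100, 0, -150, 350, 0, 0, 0],
    [100, 0, -150, 350, 0, 0, 0],
    [100, 0, -150, 350, 0, 0, 0],
    [100, 0, -150, 350, 0, 0, 0],
    [100, 0, -150, 350, 0, 0, 0]
  ]
}}

```text
time: 16.0
ee_pos: [0.5925, -0.2467, 0.2141]
eef_rot: [0.408, 0.577, -0.408, 0.577]
ft_force: [1.3, 1.5, -0.7]
width: 0.0528
```

```bash
python3 -c "
from h import *
rel(*N['blue'],.052,-70.5)
cv2.imwrite('pics/t2.png',camera('top')[:,:,::-1])
im=cv2.imread('pics/t2.png')[150:330,225:415]
cv2.imwrite('pics/t2c.png',cv2.resize(im,None,fx=3.2,fy=3.2,interpolation=cv2.INTER_CUBIC))"
```

```text
t 16.0 pos [ 0.5925 -0.2467  0.2141] zang -70.5 w 0.0528 F [ 1.3  1.5 -0.7] q7 -0.95
shift mm [ 162.3  148.9 -351. ] rv [-0.001 -0.     0.   ]
```

View pics/t2c.png

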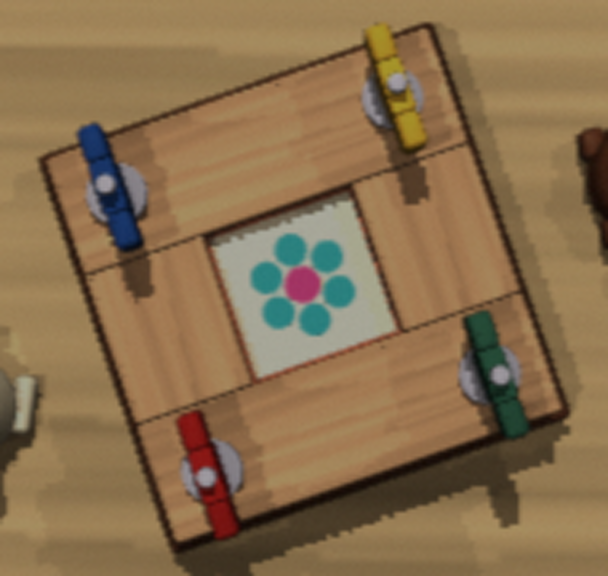

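Top view crop bar ends: red (190,415)–(228,533), blue (90,128)–(130,245), yellow (376,28)–(415,146), green (478,315)–(517,435). The bars tilt 17.9°, 18.9°, 18.3° and 18.0°, so all are within about 1° of red. The arm is clear of everything.

Request:
{"method": "arm_command", "body": {
  "targets": [
    [100, 0, 0, 0, 0, 0, 0],
    [100, 0, 0, 0, 0, 0, 0]
  ]
}}

```text
time: 16.25
ee_pos: [0.5931, -0.2448, 0.2147]
eef_rot: [0.407, 0.578, -0.407, 0.578]
ft_force: [0.4, -0.3, 0.5]
width: 0.0525
```

```bash
python3 -c "
from bench import *
print(close_job())"
```

```text
the job is handed in; nothing more can be done
None
```

I tightened all three loose nuts in cross order and handed the job in at about 16 s: yellow first (diagonally across from red), then green, then blue. Each was gripped across its bar, turned clockwise about 69–77° and released.

- **Final alignment:** the last top view showed all three bars within about 1° of the red bar.
- **Cross order:** when I rose from yellow it looked tight. Blue and green were still crosswise, though green was only partly in view then. Both were confirmed loose in later wrist pictures before I turned them.
- **Forces and clearance:** the wrist force read at most about 14 N at the end of each call. At the end the gripper was clear of everything, with the TCP about 0.2 m above the table.

No check failed or disagreed.

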